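# Load a manifold block into the angle drilling fixture

## Robot

A 6-joint arm with a two-finger parallel gripper is mounted at the origin on a cart in front of the work surface, level with it; the furniture and walls round the work are solid. World frame = base frame: x ahead of the robot, y to its left, z up, the work surface at z = 0. Lengths are in m, angles in degrees, forces in N, time in s.
With the tool pointing down it reaches from about 0.35 to 0.875 m from the base axis. Payload 4.2 kg.
Tool frame: the origin (TCP) lies on the centre line of the jaws, within the pads' length; the fingertips stand 19 mm ahead of it and the grasp point (between the pads) is the TCP; z points along the fingers, y is the line along which they close (so a half turn about z gives the same grasp; the last joint's range is limited). The gripper opens to 87 mm and grips with 3 to 60 N. Pads are 19 mm wide; open, the fingers measure 117 mm over their backs; the gripper's body (75 mm by 190 mm) begins 51 mm behind the grasp point.
Start: joints at [14.817, 22.042, 0.453, 0, -68.411, -14.817], TCP at [0.625, 0, 0.242] pointing down, gripper open.
Joint ranges: [-179.83, 179.83], [-69.29, 118.12], [-61.27, 80.66], [-181.25, 117.63], [-171.15, -9.14], [-177.46, 177.46]. Speed limits (degrees/s): [159.86, 159.86, 180, 180, 180, 180].

## Interface

Orientations are given as a 3x3 rotation matrix whose columns are the frame's x, y, z axes.
In Python, from station import sense, capture, finish_job, search_frame, masks_of gives the robot as it stands.
- The arm moves only by the tool drive_tool, never from a script. Its argument "rows" is a list of rows, each a list of 7 numbers: the opening in per cent of the stroke, from 0 (shut) to 100 (fully open), then the shift along the world's x, y, z in mm, then the turn, a rotation vector about the world's x, y, z in rad. In form: [[fingers, dx, dy, dz, wx, wy, wz], ...]. A call has 1 to 5 rows; each row shifts and turns the commanded pose from where the row before left it; what a row does not reach is not made up. A row lasts 1/12 s, in which the tool goes at most 41.7 mm and 7.16 degrees, less where a joint would pass 70% of its speed; a pose out of reach is approached as far as the arm can. A call is refused whole if a number of a shift passes 41.7 or a number of a turn 0.125, either way. A call with a gripper value outside its range is refused whole. The fingers move at their own pace and stop on an object; the grip force is fixed at half the most. Time passes only in rows, so rows that do not move let the fingers close. It gives the time, the measured TCP pose, the force, the opening and the grip force at its end, in the units of the state.
- sense(): the state, without advancing time (a new reading comes with each control period).
- capture(name): name is "scene" or "side" or "wrist"; returns a dict with "frame" (480x640x3 uint8, red, green, blue), "z_map" (480x640 float32, m along the optical axis (not along the pixel's ray), 0 where there is no reading), "fx", "fy", "cx", "cy" (pixels), "R" (3x3) and "t" (3): a world point X has camera coordinates R X + t; the wrist camera has in their place "T_tool_cam" (4x4, takes a point from camera to tool coordinates, whose origin is the TCP and whose axes are the flange's). Camera axes: x right, y down, z forward; pixel columns grow to the right and rows downward; lengths in m; the calibration is good to about 2 mm. A picture is of the moment at which its call begins: read the wrist's pose just before it.
- finish_job(): hands the job in; it is judged then, once.
Trained networks look in a picture, given as the dict that the camera call returned (one of the last four; its "shot" number tells which), for a name from the list of things; names that differ only in an ending like _2 or _b are one class to them, and where a whole thing is asked for, a point or a joint stands for the part that bears it (a point fixed in the world has none). Each returns a list of dicts, best first, with "p" (0 to 1); they miss things now and then, are a little off and sometimes report something else, mostly with a low value. They report only what shows in the picture. A call takes as long as a camera call. They do not tell look-alikes from the thing itself.
- search_frame(label, picture): "xy" ([column, row] in pixels, amid what is visible of it).
- masks_of(label, picture): "region" (480x640 bool, what is visible of it) and "xy" ([column, row] in pixels, amid what is visible of it).
The state is a dict: "time_s": time; "joints": joint angles; "joint_velocities": joint speeds; "effort": joint torques, N m; "tcp_pos": TCP position; "ee_rot": TCP orientation; "wrist_force": force on the tool from outside, world axes, zero at the start; "moment": the same for the moment, N m; "gripper_width": opening from 0.0 (shut) to 1.0 (fully open); "gripper_force": force on a finger pad.
Only numpy, scipy, OpenCV 4.12 (cv2) and the standard library are available. Lean on these libraries where they do the work, as an engineer would, in place of code of your own. Each camera call takes 0.05 s, during which the arm holds its last target. There are 200 camera calls.

## Task

Load the stepped aluminium block into the angle fixture for drilling its slanted port: lay it on the tilted bed with its low step uphill towards the wedge jaw and let it slide down into the corner, nudging it gently if it hangs up, until it sits flat and fully home against both the side rail and the end stop, and take your hand off it. Then slide the wedge jaw in by its knob until it bites on the end of the block, firm but only hand-tight, and let go. Do not ram anything, and leave the caliper, the brush and the tub of screws where they are.

Things in the scene. Friction and masses are not known exactly. Their poses are not given: they have to be found in the camera images.
- block: Loose aluminium manifold block, 96 long (x) x 56 wide (y) x 36 mm high, 0.4 to 0.65 kg, holes in its faces; its last 24 mm at the +x end is a step only 20 mm high. Origin: centre of the underside, z up. Starts flat on the bench right of the fixture, +x away from the robot within 0.6 rad. Grip it across its width, over 14 mm above its underside so the fingers clear the rails
- block_corner (a point): The block's bottom corner at its -x, -y end, (-48, -28, 0) mm in the block's frame; it goes into the fixture's corner. Axes as the block's
- bed: Tilted top of the angle fixture, a fixed dark oiled steel plate, falling about 16 deg towards the robot and 12 deg to the right. Origin on its top face, z square out of it, +x uphill away from the robot, +y uphill to the left; spans x -88 to 122, y -72 to 100 mm. A block let go on it slides down, but by oil, weight and luck may hang up short of a face; 1 to 3 N moves it on
- rail_face (a point): Side rail: a fixed steel bar 12 mm high, 14 mm thick, from x -85 to 37 mm of the bed, at its low right edge. This point is on its locating face (bed y = -50 mm) at bed level, at bed x = -24 mm; axes as the bed's. The block goes on its +y side; home, the block's axes lie along the bed's and its centre is 28 mm from this face
- end_stop: Adjustable end stop: steel bar along the bed's y, 12 mm high, 16 mm thick, clamped (does not yield to hand force), set anywhere within 4 mm of bed x = -60 mm. Origin on its locating face at bed level, at bed y = 0; axes as the bed's; spans y -40 to 58 mm. The block goes on its +x side, its centre 48 mm from the face when home. Over 40 N from the block is damage
- wedge_jaw: Wedge jaw: steel slide 44 mm wide (y), 20 mm high, in a slanted slot at the uphill end of the bed. It slides only along (-0.259, -0.966, 0) of the bed's frame (right, slightly downhill), with about 2 N of drag, and stays where left; travel 115 mm. Origin under its knob's axis at bed level, axes as the bed's; starts drawn back, 0 to 10 mm along the slot from bed (86, 62, 0) mm
- wedge_face (a point): Middle of the wedge jaw's flat nylon-faced front at bed level, 29 mm on the -x side of its knob. It meets the home block's step end after 60 to 110 mm of travel. Then the push needed at the knob rises steeply, a few N a mm; 6 to 9 N at the knob is hand-tight. Over 30 N on the block is damage. Axes as the bed's
- wedge_knob (a point): Where to take the wedge jaw's black knob: on its axis, 44 mm above the bed. The knob is 18 mm across, square to the bed, from 27 to 55 mm above it. Axes as the bed's
- caliper: Bystander: steel slide caliper, 229 mm long, flat on the bench left of the fixture. Origin: centre of its underside
- brush: Bystander: purple bench brush, 160 mm long, 92 mm high, behind the fixture. Origin: centre of its underside
- parts_tub: Bystander: a small heap of screws in a clear, hardly visible tub, 105 x 107 x 53 mm, behind the fixture on the right. Origin: centre of its underside
There are look-alikes about, which are no part of the job. Of the things that look like the block, take the one that is farthest to the robot's left at the start.

How it is judged:
By the outcome, as a careful person would: the job done as asked, in the order asked, and still so for the second after the job is handed in, with the robot touching nothing.
It also fails if it takes over 72 s, if anything falls off the work surface, if the arm or the gripper's body presses on something with over 40 N, if the wrist force passes 120 N, or if a joint passes its speed limit or range.

## Working session

There is one attempt and no reset: what is moved stays moved. The work goes in short steps, Python scripts to look and compute and a tool call to move; the robot and the scene stay as the last step left them, time stands still between calls to the robot, and variables do not carry over. Pictures are saved under pics/ and viewed, at most 10 in all, crops included, and the job is handed in when it is done.

Besides the shell and the picture viewer there is one more tool, called after "Call:" in YAML: its name, and indented under it one key for each argument. drive_tool: Moves the arm, as the interface text tells. Its arguments: {"type":"object","properties":{"rows":{"type":"array"}},"required":["rows"]}

```bash
mkdir -p pics; ls
cat > h.py <<'E'
import numpy as np, cv2, pickle
from station import sense, capture, finish_job, search_frame, masks_of
def campose(p,s=None):
    if 'R' in p: return np.array(p['R']),np.array(p['t'])
    T=np.eye(4);T[:3,:3]=s['ee_rot'];T[:3,3]=s['tcp_pos'];M=np.linalg.inv(T@np.array(p['T_tool_cam']));return M[:3,:3],M[:3,3]
def cloud(p,s=None):
    z=p['z_map'];v,u=np.mgrid[:480,:640]
    c=np.stack([(u-p['cx'])/p['fx']*z,(v-p['cy'])/p['fy']*z,z],-1)
    R,t=campose(p,s);w=(c-t)@R; w[z<=0]=np.nan;return w
E
python3 - <<'E'
from h import *
ims=[]
for n in ["scene","side"]:
    s=sense();p=capture(n);W=cloud(p,s)
    pickle.dump((p,s),open(n+'.pkl','wb'))
    cv2.imwrite(f'pics/{n}.png',p['frame'][...,::-1])
    for l in ["block","bed","end_stop","wedge_jaw","wedge_knob","caliper","brush","parts_tub"]:
        try:
            for m in masks_of(l,p):
                r=m['region'];q=W[r];q=q[~np.isnan(q[:,0])]
                print(n,l,round(m['p'],2),np.round(m['xy']),r.sum(),np.round(np.median(q,0),3) if len(q) else None,np.round(np.percentile(q,[3,97],axis=0),3).tolist() if len(q) else '')
        except Exception as e: print(l,e)
E
```

```text
pics
scene block 0.85 [297. 310.] 716 [ 0.449 -0.271  0.033] [[0.413, -0.3, 0.004], [0.505, -0.231, 0.038]]
scene block 0.83 [338. 413.] 1507 [ 0.388 -0.606  0.033] [[0.349, -0.625, 0.003], [0.44, -0.567, 0.038]]
scene bed 0.7 [270. 228.] 2795 [0.528 0.091 0.078] [[0.435, 0.017, 0.038], [0.625, 0.177, 0.126]]
scene end_stop 0.49 [247. 232.] 134 [0.448 0.092 0.067] [[0.439, 0.045, 0.055], [0.457, 0.131, 0.082]]
scene wedge_jaw 0.76 [282. 206.] 203 [0.577 0.128 0.123] [[0.56, 0.117, 0.103], [0.601, 0.157, 0.158]]
scene wedge_knob 0.75 [280. 206.] 232 [0.577 0.129 0.122] [[0.56, 0.117, 0.101], [0.604, 0.162, 0.159]]
scene caliper 0.72 [216. 213.] 192 [0.426 0.415 0.004] [[0.384, 0.318, -0.003], [0.455, 0.475, 0.009]]
scene brush 0.97 [351. 224.] 829 [0.781 0.03  0.043] [[0.72, 0.003, -0.002], [0.854, 0.065, 0.09]]
scene parts_tub 0.97 [361. 273.] 408 [ 0.684 -0.168  0.014] [[0.656, -0.206, -0.002], [0.719, -0.126, 0.024]]
side block 0.89 [366. 247.] 514 [ 0.461 -0.239  0.021] [[0.413, -0.287, -0.002], [0.513, -0.208, 0.038]]
side block 0.71 [393. 204.] 305 [ 0.396 -0.571  0.023] [[0.353, -0.706, -0.003], [0.441, -0.559, 0.038]]
side bed 0.8 [329. 292.] 2471 [0.524 0.134 0.082] [[0.434, 0.031, 0.052], [0.619, 0.188, 0.137]]
side end_stop 0.67 [354. 296.] 121 [0.447 0.105 0.071] [[0.438, 0.05, 0.06], [0.458, 0.143, 0.084]]
side wedge_jaw 0.71 [303. 282.] 318 [0.579 0.152 0.128] [[0.559, 0.082, 0.099], [0.605, 0.167, 0.16]]
side wedge_knob 0.61 [304. 285.] 291 [0.579 0.156 0.128] [[0.559, 0.13, 0.113], [0.605, 0.167, 0.159]]
side caliper 0.93 [340. 411.] 827 [0.422 0.43  0.006] [[0.37, 0.278, 0.001], [0.467, 0.474, 0.011]]
side brush 0.76 [247. 276.] 935 [0.785 0.048 0.045] [[0.721, 0.015, -0.001], [0.851, 0.072, 0.09]]
side parts_tub 0.71 [296. 254.] 250 [ 0.688 -0.151  0.014] [[0.657, -0.207, 0.0], [0.716, -0.12, 0.024]]
```

View pics/scene.png

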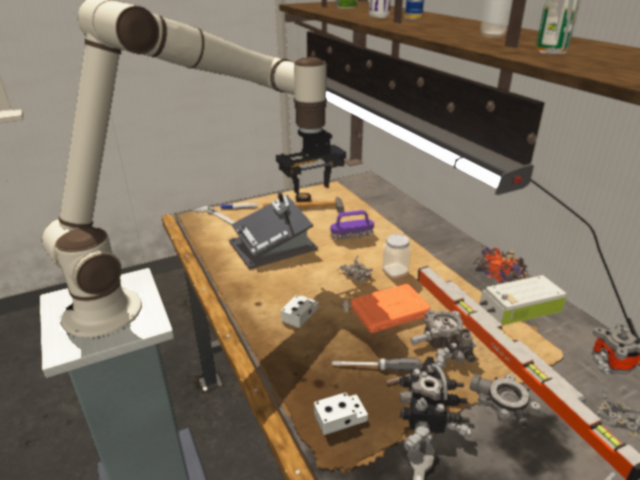

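View pics/side.png

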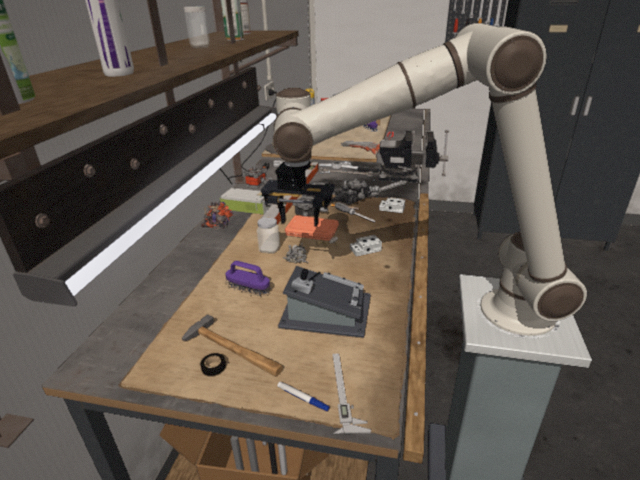

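```bash
cat > fit.py <<'E'
from h import *
D={n:pickle.load(open(n+'.pkl','rb')) for n in ["scene","side"]}
C={n:cloud(*D[n]) for n in D}
P=np.concatenate([c.reshape(-1,3) for c in C.values()]);P=P[~np.isnan(P[:,0])]
# block
q=P[(P[:,0]>.38)&(P[:,0]<.54)&(P[:,1]<-.18)&(P[:,1]>-.34)]
top=q[(q[:,2]>.030)&(q[:,2]<.045)];st=q[(q[:,2]>.015)&(q[:,2]<.025)]
r=cv2.minAreaRect((top[:,:2]*1000).astype(np.float32));print('top',len(top),np.median(top[:,2]),r)
print('step',len(st),st.mean(0))
# bed plane
q=P[(P[:,0]>.45)&(P[:,0]<.6)&(P[:,1]>.03)&(P[:,1]<.17)]
best=0
rng=np.random.default_rng(0)
for i in range(500):
    a=q[rng.choice(len(q),3,False)];n=np.cross(a[1]-a[0],a[2]-a[0]);n/=np.linalg.norm(n)+1e-12;n*=np.sign(n[2])
    k=abs((q-a[0])@n)<.0025
    if k.sum()>best: best=k.sum();K=k
c=q[K].mean(0);n=np.linalg.svd(q[K]-c)[2][2];n*=np.sign(n[2])
print('plane',len(q),best,c,n,'tilt x,y deg',np.degrees(np.arctan2(-n[0],n[2])),np.degrees(np.arctan2(-n[1],n[2])))
E
python3 fit.py
```

```text
top 615 0.03509652373499646 ((451.2364196777344, -258.7502136230469), (77.90472412109375, 65.0581283569336), 31.378530502319336)
step 270 [ 0.46722466 -0.25161507  0.01968271]
plane 8228 1722 [0.52313849 0.10086125 0.07960052] [-0.25829084 -0.21743575  0.94127973] tilt x,y deg 15.344494497066131 13.007177509713122
```

The scene shows the left-most block at pixel (297,310), the other look-alike at (338,413), and the fixture at (270,228). The side view shows the block at (366,247) and the fixture at (325,300), with the jaw at its far left (303,282). Next comes a wrist look.

Run:
```python
from h import *
s=sense();p=capture("wrist");pickle.dump((p,s),open('w0.pkl','wb'));cv2.imwrite('pics/w0.png',p['frame'][...,::-1])
W=cloud(p,s);print(np.round(p['T_tool_cam'],3).tolist(),p['fx'],np.round(s['ee_rot'],3).tolist(),s['wrist_force'])
print([np.round(W[v,u],3).tolist() for v,u in [(20,20),(20,620),(460,20),(460,620),(240,320)]])
for l in ["block","bed","rail_face","end_stop","wedge_jaw"]:
  for m in masks_of(l,p): print(l,m['p'],m['xy'],m['region'].sum(),np.nanmedian(W[m['region']],0))
```

```text
[[0.0, -0.952, -0.305, 0.085], [1.0, 0.0, 0.001, -0.001], [-0.001, -0.305, 0.952, -0.142], [0.0, 0.0, 0.0, 1.0]] 352.6542137702453 [[0.0, -1.0, 0.0], [-1.0, -0.0, -0.0], [0.0, -0.0, -1.0]] [-0.50392144  0.78029271 -1.1494401 ]
[[0.918, -0.181, 0.0], [0.345, -0.182, -0.0], [0.683, -0.025, 0.334], [0.572, -0.026, 0.335], [0.633, 0.035, 0.013]]
bed 0.63 [396.1, 290.4] 20255 [0.55839921 0.06453269 0.08364904]
rail_face 0.94 [400.4, 291.1] 20891 [0.55902075 0.06413618 0.08377646]
end_stop 0.66 [493.2, 285.8] 1086 [0.45809167 0.06967999 0.06333774]
wedge_jaw 0.72 [369.3, 385.8] 1771 [0.5871448  0.13096278 0.12343395]
wedge_jaw 0.16 [398.6, 290.7] 20519 [0.55840328 0.06491815 0.08374886]
```

View pics/w0.png

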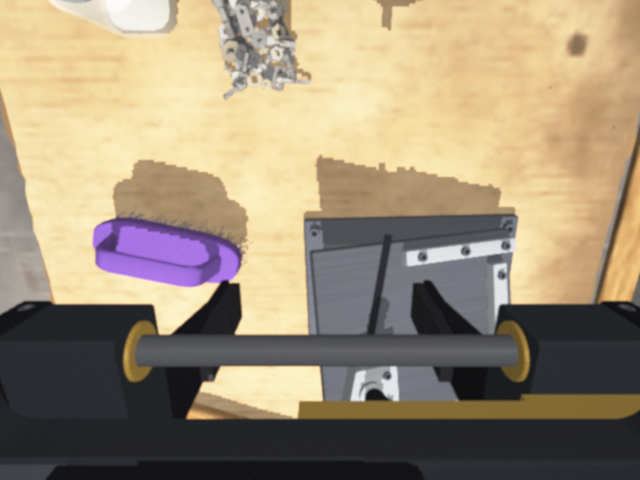

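```bash
cat > bed.py <<'E'
from h import *
import sys
p,s=pickle.load(open(sys.argv[1],'rb'));W=cloud(p,s).reshape(-1,3);W=W[~np.isnan(W[:,0])]
q=W[(W[:,0]>.42)&(W[:,0]<.68)&(W[:,1]>-.02)&(W[:,1]<.22)&(W[:,2]>.015)]
rng=np.random.default_rng(0);best=0
for i in range(800):
    a=q[rng.choice(len(q),3,False)];n=np.cross(a[1]-a[0],a[2]-a[0]);n/=np.linalg.norm(n)+1e-12;n*=np.sign(n[2])
    k=abs((q-a[0])@n)<.001
    if n[2]>.9 and k.sum()>best: best=k.sum();K=k
c=q[K].mean(0);n=np.linalg.svd(q[K]-c,full_matrices=False)[2][2];n*=np.sign(n[2])
print('plane',len(q),best,c,n)
x0=np.array([1,0,0])-n*n[0];x0/=np.linalg.norm(x0);y0=np.cross(n,x0)
B=np.stack([x0,y0,n],1);l=(q-c)@B*1000
# height map image, bed-plane, 1mm per px, x up, y left
H=np.full((320,320),np.nan)
iy=(160-l[:,0]).astype(int);ix=(160-l[:,1]).astype(int);ok=(iy>=0)&(iy<320)&(ix>=0)&(ix<320)
for a,b,h in zip(iy[ok],ix[ok],l[ok,2]):
    if np.isnan(H[a,b]) or h>H[a,b]: H[a,b]=h
im=np.zeros((320,320,3),np.uint8);f=~np.isnan(H)
im[f]=cv2.applyColorMap(np.clip((H[f]+10)*4,0,255).astype(np.uint8),cv2.COLORMAP_JET)[:,0]
cv2.imwrite('pics/hmap_%s.png'%sys.argv[1][:-4],cv2.resize(im,(640,640),interpolation=0)[:600])
b12=l[(l[:,2]>10.5)&(l[:,2]<13.5)]
print('12mm pts',len(b12))
np.savez('bed.npz',c=c,B=B,l=l)
E
python3 bed.py w0.pkl
```

```text
plane 30627 13121 [0.55529741 0.0740185  0.081241  ] [-0.26391439 -0.21501108  0.94027625]
12mm pts 1973
```

View pics/hmap_w0.png

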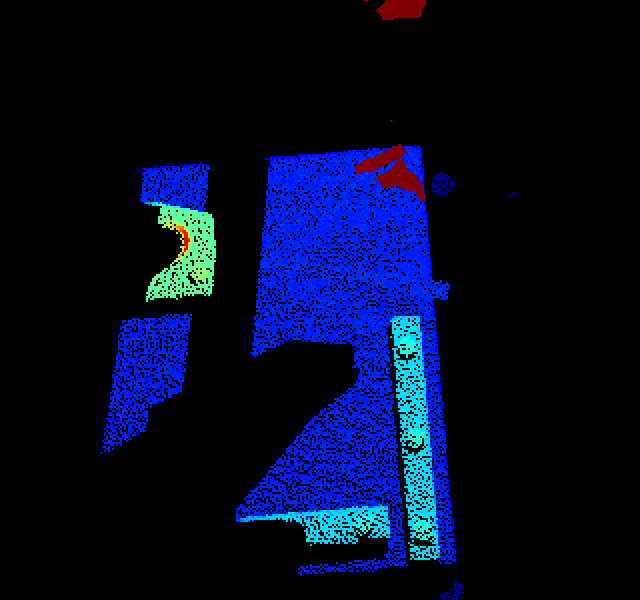

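The wrist view shows the fixture at (320-515, 215-400). Its rail is the bright bar at (460,252), the end stop is at (500,290) and the jaw is at (372,385). The height map confirms the rail and stop stand 12 mm high, with the fixture yawed about +4.5°. Moving over the block.

Call:
drive_tool:
  rows:
    - [100,-25,-36,0,0,0,0]
    - [100,-25,-36,0,0,0,0]
    - [100,-25,-36,0,0,0,0]
    - [100,-25,-36,0,0,0,0]
    - [100,-25,-36,0,0,0,0]

```text
time_s: 1.62
tcp_pos: [0.5048, -0.1723, 0.2418]
ee_rot: [[0.001, -1.0, 0.0], [-1.0, -0.001, -0.0], [0.0, -0.0, -1.0]]
wrist_force: [0.9, -1.6, 0.3]
gripper_width: 1.0
gripper_force: 0.0
```

Call:
drive_tool:
  rows:
    - [100,-25,-36,0,0,0,0]
    - [100,-20,-36,0,0,0,0]
    - [100,0,0,0,0,0,0]
    - [100,0,0,0,0,0,0]

```text
time_s: 1.95
tcp_pos: [0.4612, -0.243, 0.2419]
ee_rot: [[-0.004, -1.0, 0.001], [-1.0, 0.004, -0.0], [0.0, -0.001, -1.0]]
wrist_force: [0.2, -0.5, -0.1]
gripper_width: 0.997
gripper_force: 0.0
```

```bash
cat > blk.py <<'E'
from h import *
from scipy.optimize import least_squares
s=sense();p=capture("wrist");pickle.dump((p,s),open('w1.pkl','wb'));cv2.imwrite('pics/w1.png',p['frame'][...,::-1])
W=cloud(p,s)
for m in masks_of("block",p):
    print(m['p'],m['xy'],m['region'].sum(),np.nanmedian(W[m['region']],0))
q=W.reshape(-1,3);q=q[~np.isnan(q[:,0])]
q=q[(q[:,0]>.37)&(q[:,0]<.55)&(q[:,1]<-.17)&(q[:,1]>-.36)&(q[:,2]<.06)]
for a,b in [(.031,.041),(.015,.025)]:
    t=q[(q[:,2]>a)&(q[:,2]<b)]
    r=cv2.minAreaRect((t[:,:2]*1000).astype(np.float32));print(len(t),np.median(t[:,2]),r,t.mean(0))
print(s['tcp_pos'],s['joints'],s['wrist_force'])
E
python3 blk.py
python3 - <<'E'
import numpy as np
d=np.load('bed.npz');l=d['l'];c=d['c'];B=d['B']
h=l[(l[:,2]>10)&(l[:,2]<14)]
# rail: points with y<-35 and x<5
def edge(pts,ax,side,n=3):
    # outermost point in 3mm bins
    o=1-ax;b=np.round(pts[:,o]/3);out=[]
    for k in np.unique(b):
        t=pts[b==k]
        if len(t)>4: out.append((k*3,np.percentile(t[:,ax],95 if side>0 else 5)))
    out=np.array(out)
    for _ in range(3):
        f=np.polyfit(out[:,0],out[:,1],1);r=out[:,1]-np.polyval(f,out[:,0]);out=out[abs(r)<max(1.0,2*r.std())]
    return f,r.std(),len(out)
rail=h[(h[:,1]<-33)&(h[:,0]<5)&(h[:,1]>-63)]
print('rail +y edge',edge(rail,1,1),'-y edge',edge(rail,1,-1),'xrange',rail[:,0].min(),rail[:,0].max())
es=h[(h[:,1]>-30)&(h[:,0]<-85)]
print('stop +x edge',edge(es,0,1),es[:,1].min(),es[:,1].max())
pl=l[abs(l[:,2])<1.2]
print('plate right edge',edge(pl[(pl[:,1]<-40)],1,-1),'top edge',edge(pl[pl[:,0]>70],0,1))
j=l[(l[:,2]>17)&(l[:,2]<23)&(l[:,0]<70)&(l[:,1]>40)];print('jaw',cv2.minAreaRect(j[:,:2].astype(np.float32)),len(j))
k=l[(l[:,2]>24)&(l[:,2]<60)&(l[:,0]<70)&(l[:,1]>40)];print('knob',k.min(0),k.max(0),k.mean(0),len(k))
E
```

```text
0.97 [324.0, 202.1] 5168 [ 0.46346025 -0.25565548  0.03508086]
3941 0.03539791415945795 ((456.03778076171875, -258.6536865234375), (72.01866149902344, 56.243675231933594), 32.429649353027344) [ 0.4559137  -0.25988615  0.03539844]
1059 0.019285390708241895 ((466.4217529296875, -252.5049591064453), (96.49955749511719, 56.191673278808594), 32.96780014038086) [ 0.49634098 -0.23617779  0.01930445]
[ 0.46124195 -0.24300537  0.24186317] [-9.93198577e+00  1.19045219e+01 -1.39633768e+01  1.98011574e-03
 -6.40971586e+01  9.70320954e+00] [ 0.21482779 -0.45800128 -0.08093118]
rail +y edge (array([  0.08367396, -36.55020566]), np.float64(0.3140812964010212), 36) -y edge (array([  0.08219872, -49.12956333]), np.float64(0.35270676609797896), 41) xrange -119.9365834925454 1.7442328406349479
stop +x edge (array([-7.48574108e-02, -9.62114882e+01]), np.float64(0.4388750617667887), 19) -29.675125959818104 30.841047135423164
plate right edge (array([  0.08564563, -56.6812166 ]), np.float64(0.32221501018878473), 67) top edge (array([-0.08363609, 81.97910648]), np.float64(0.32036622084783106), 36)Traceback (most recent call last):
  File "<stdin>", line 21, in <module>
NameError: name 'cv2' is not defined
```

Block: yaw 32.6°, centre (466.5, -252.4) mm, and its 72 and 96 mm lengths agree with the sizes given. Turning the gripper to match while descending.

Call:
drive_tool:
  rows:
    - [100,0,-2.5,-15,0,0,-0.1113]
    - [100,0,-2.5,-15,0,0,-0.1113]
    - [100,0,-2.5,-15,0,0,-0.1113]
    - [100,0,-2.5,-15,0,0,-0.1113]
    - [100,0,-2.6,-15,0,0,-0.1113]

```text
time_s: 2.47
tcp_pos: [0.4636, -0.2526, 0.1658]
ee_rot: [[-0.53, -0.848, 0.0], [-0.848, 0.53, -0.0], [-0.0, -0.0, -1.0]]
wrist_force: [-0.8, 0.5, -0.7]
gripper_width: 0.999
gripper_force: 0.0
```

Call:
drive_tool:
  rows:
    - [100,0,0,-15,0,0,-0.1113]
    - [100,0,0,-15,0,0,-0.1113]
    - [100,0,0,-15,0,0,-0.1113]
    - [100,0,0,-15,0,0,-0.1113]
    - [100,0,0,0,0,0,0]

```text
time_s: 2.88
tcp_pos: [0.4614, -0.252, 0.1036]
ee_rot: [[-0.842, -0.539, -0.006], [-0.539, 0.842, 0.002], [0.004, 0.005, -1.0]]
wrist_force: [-1.2, 0.2, -0.6]
gripper_width: 1.0
gripper_force: 0.0
```

```bash
cat > bedframe.py <<'E'
from h import *
d=np.load('bed.npz');c=d['c'];B0=d['B'];l=d['l']
a=np.arctan(0.0837);Rz=np.array([[np.cos(a),-np.sin(a),0],[np.sin(a),np.cos(a),0],[0,0,1]])
B=B0@Rz           # bed axes in world
OFF=np.array([40.3,-14.3,0])  # bed coords = rotated local + OFF
O=c-B@(OFF/1000)
def tobed(P): return (np.asarray(P)-O)@B*1000
def toworld(b): return O+B@(np.asarray(b,float)/1000)
E
python3 - <<'E'
from bedframe import *
print('B',np.round(B,4).tolist(),'O',O,'tilts',np.degrees(np.arcsin(B[2,0])),np.degrees(np.arcsin(B[2,1])))
lb=l@np.array(B0.T@B)+OFF
j=lb[(lb[:,2]>17.5)&(lb[:,2]<22)&(lb[:,1]>20)&(lb[:,0]>40)];print('jaw',len(j),np.percentile(j,[1,99],axis=0),cv2.minAreaRect(j[:,:2].astype(np.float32)))
k=lb[(lb[:,2]>26)&(lb[:,2]<60)&(lb[:,1]>20)&(lb[:,0]>40)];print('knob',len(k),np.percentile(k,[1,99],axis=0))
s=sense();print(s['tcp_pos'],np.round(s['ee_rot'],3).tolist(),s['joints'])
E
python3 blk.py
```

```text
B [[0.9612, -0.0805, -0.2639], [0.0227, 0.9763, -0.215], [0.275, 0.2007, 0.9403]] O [0.51541119 0.0870661  0.07302941] tilts 15.960239237860726 11.576651360574617
jaw 1052 [[ 57.97147623  35.49891902  17.89798846]
 [102.92360615  69.07278764  21.52895453]] ((77.19215393066406, 50.36225128173828), (31.82245445251465, 48.636444091796875), 76.54431915283203)
knob 220 [[78.2975861  47.81292488 27.34781114]
 [93.79963425 55.75139049 48.3896366 ]]
[ 0.46144298 -0.25195746  0.10355603] [[-0.842, -0.539, -0.006], [-0.539, 0.842, 0.002], [0.004, 0.005, -1.0]] [-10.96937667  21.06091898 -23.623996    -0.07001289 -45.67450705
 -46.37758994]
0.62 [320.8, 252.1] 11544 [ 0.4561252  -0.25811909  0.03513188]
9433 0.03531809177052586 ((455.66058349609375, -259.271484375), (71.9894027709961, 56.188079833984375), 32.31584167480469) [ 0.45384535 -0.26044116  0.03531073]
1718 0.019269917186332704 ((465.7471008300781, -252.539794921875), (96.34391784667969, 56.227718353271484), 31.865116119384766) [ 0.48874454 -0.23797947  0.01939167]
[ 0.46144298 -0.25195746  0.10355603] [-10.96937667  21.06091898 -23.623996    -0.07001289 -45.67450705
 -46.37758994] [-1.20477133  0.23124645 -0.60437796]
```

Call:
drive_tool:
  rows:
    - [100,0,-2,-20,0,0,0]
    - [100,0,-1,-20,0,0,0]
    - [100,0,0,0,0,0,0]
    - [100,0,0,0,0,0,0]

```text
time_s: 3.32
tcp_pos: [0.4628, -0.2567, 0.067]
ee_rot: [[-0.841, -0.541, -0.0], [-0.541, 0.841, -0.0], [0.001, -0.0, -1.0]]
wrist_force: [0.2, -0.9, 0.9]
gripper_width: 0.997
gripper_force: 0.0
```

Call:
drive_tool:
  rows:
    - [100,-2,1,-15,0,0,0]
    - [100,0,0,-12,0,0,0]
    - [100,0,0,-6,0,0,0]
    - [100,0,0,0,0,0,0]
    - [80,0,0,0,0,0,0]

```text
time_s: 3.73
tcp_pos: [0.4613, -0.2561, 0.0346]
ee_rot: [[-0.842, -0.54, 0.002], [-0.54, 0.842, -0.001], [-0.001, -0.001, -1.0]]
wrist_force: [0.3, -0.2, -0.7]
gripper_width: 0.973
gripper_force: 0.0
```

Call:
drive_tool:
  rows:
    - [40,0,0,0,0,0,0]
    - [40,0,0,0,0,0,0]
    - [40,0,0,0,0,0,0]
    - [40,0,0,0,0,0,0]
    - [40,0,0,0,0,0,0]

```text
time_s: 4.15
tcp_pos: [0.4601, -0.2557, 0.0338]
ee_rot: [[-0.842, -0.539, -0.001], [-0.539, 0.842, 0.0], [0.0, 0.001, -1.0]]
wrist_force: [-0.2, 1.4, -1.3]
gripper_width: 0.642
gripper_force: 30.0
```

Call:
drive_tool:
  rows:
    - [40,0,0,5,0,0,0]
    - [40,0,0,15,0,0,0]
    - [40,0,0,30,0,0,0]
    - [40,0,0,40,0,0,0]
    - [40,0,0,40,0,0,0]

```text
time_s: 4.57
tcp_pos: [0.4587, -0.2554, 0.1635]
ee_rot: [[-0.843, -0.538, -0.005], [-0.538, 0.843, 0.002], [0.003, 0.004, -1.0]]
wrist_force: [1.2, -0.9, -3.8]
gripper_width: 0.641
gripper_force: 30.0
```

Call:
drive_tool:
  rows:
    - [40,0,0,30,0,0,0]
    - [40,0,0,0,0,0,0]
    - [40,0,0,0,0,0,0]

```text
time_s: 4.82
tcp_pos: [0.4606, -0.2557, 0.1949]
ee_rot: [[-0.843, -0.538, 0.003], [-0.538, 0.843, 0.0], [-0.003, -0.002, -1.0]]
wrist_force: [-0.1, 0.2, -6.3]
gripper_width: 0.642
gripper_force: 30.0
```

```bash
cat > goto.py <<'E'
import sys
from bedframe import *
from scipy.spatial.transform import Rotation as Ro
RT=np.stack([-B[:,0],B[:,1],-B[:,2]],1)
def go(b):
    s=sense();R=np.array(s['ee_rot'])
    rv=Ro.from_matrix(RT@R.T).as_rotvec();d=(toworld(b)-np.array(s['tcp_pos']))*1000
    print('tcp bed',np.round(tobed(s['tcp_pos']),1),'shift',np.round(d,1),'rotvec',np.round(rv,4),'ang',np.linalg.norm(rv),'F bed',np.round(np.array(s['wrist_force'])@B,1),'w',s['gripper_width']*87,'t',s['time_s'])
if __name__=='__main__': go([float(v) for v in sys.argv[1:4]])
E
python3 goto.py -6.6 -16 84
```

```text
tcp bed [ -27.  -305.8  202.7] shift [ 27.6 309.  -47.9] rotvec [ 0.2846 -0.2034 -0.5097] ang 0.6181479475085253 F bed [-1.8 -1.  -5.9] w 55.85514898600044 t 4.8167
```

Call:
drive_tool:
  rows:
    - [40,2.8,15,0,0.0285,-0.0203,-0.051]
    - [40,2.8,31,0,0.0285,-0.0203,-0.051]
    - [40,2.8,31,0,0.0285,-0.0203,-0.051]
    - [40,2.8,31,0,0.0285,-0.0203,-0.051]
    - [40,2.8,31,0,0.0285,-0.0203,-0.051]

```text
time_s: 5.23
tcp_pos: [0.4723, -0.1155, 0.1906]
ee_rot: [[-0.944, -0.309, 0.113], [-0.295, 0.947, 0.129], [-0.147, 0.089, -0.985]]
wrist_force: [0.3, 0.2, -4.1]
gripper_width: 0.639
gripper_force: 30.0
```

Call:
drive_tool:
  rows:
    - [40,2.8,31,0,0.0285,-0.0203,-0.051]
    - [40,2.8,31,0,0.0285,-0.0203,-0.051]
    - [40,2.8,31,0,0.0285,-0.0203,-0.051]
    - [40,2.8,31,0,0.0285,-0.0203,-0.051]
    - [40,2.8,31,0,0.0285,-0.0203,-0.051]

```text
time_s: 5.65
tcp_pos: [0.4861, 0.0389, 0.1906]
ee_rot: [[-0.964, -0.076, 0.256], [-0.02, 0.976, 0.217], [-0.266, 0.204, -0.942]]
wrist_force: [1.1, -0.7, -4.6]
gripper_width: 0.64
gripper_force: 30.0
```

Call:
drive_tool:
  rows:
    - [40,0,15,0,0,0,0]
    - [40,0,0,0,0,0,0]
    - [40,0,0,0,0,0,0]

```text
time_s: 5.9
tcp_pos: [0.4862, 0.0532, 0.1909]
ee_rot: [[-0.964, -0.082, 0.254], [-0.026, 0.976, 0.216], [-0.266, 0.201, -0.943]]
wrist_force: [1.2, 0.5, -3.5]
gripper_width: 0.64
gripper_force: 30.0
```

Run:
```python
from goto import *
go([-6.6,-16,54])
s=sense();p=capture("wrist");pickle.dump((p,s),open('w2.pkl','wb'));cv2.imwrite('pics/w2.png',p['frame'][...,::-1])
```

```text
tcp bed [  3.6  -7.1 125.8] shift [  9.9   6.5 -72.2] rotvec [ 0.0001 -0.0093 -0.0034] ang 0.009906672816511072 F bed [ 0.2 -0.3 -3.7] w 55.662531791939344 t 5.9
```

View pics/w2.png

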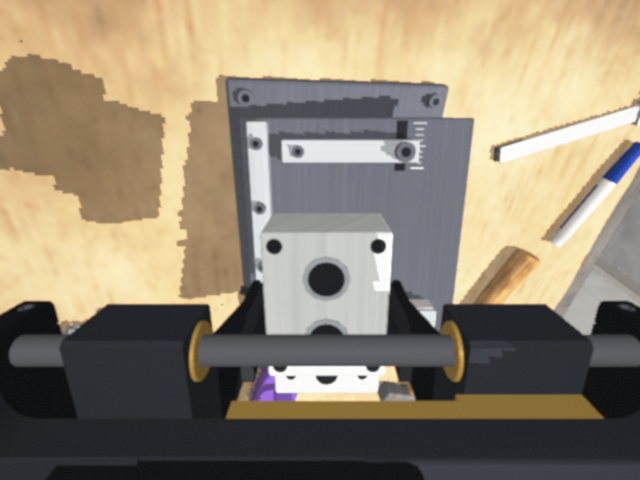

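The block is held square above the bed: its top is at (325,265), the rail at (255,200) and the end stop at (350,150). Re-measuring the rail, stop and bed plane in the bed frame from this closer view.

```bash
cat > chk.py <<'E'
from goto import *
def chk(f):
    p,s=pickle.load(open(f,'rb'));W=cloud(p,s);b=tobed(W.reshape(-1,3));b=b[~np.isnan(b[:,0])]
    pl=b[(abs(b[:,2])<4)&(b[:,0]>-85)&(b[:,0]<100)&(b[:,1]>-45)&(b[:,1]<95)]
    A=np.c_[pl[:,:2],np.ones(len(pl))];f=np.linalg.lstsq(A,pl[:,2],rcond=None)[0];print('bed plane slope,off',f,len(pl))
    t=b[:,2]-b[:,:2]@f[:2]-f[2];h=b[(t>10)&(t<14)]
    r=h[(h[:,1]<-44)&(h[:,1]>-72)&(h[:,0]>-90)&(h[:,0]<45)]
    for x in range(-80,30,15):
        k=r[abs(r[:,0]-x)<7]
        if len(k)>20: print('rail x',x,np.percentile(k[:,1],[1,99]))
    e=h[(h[:,0]<-40)&(h[:,0]>-85)&(h[:,1]>-42)]
    for y in range(-35,58,15):
        k=e[abs(e[:,1]-y)<7]
        if len(k)>20: print('stop y',y,np.percentile(k[:,0],[1,99]))
    if len(e): print('stop y range',np.percentile(e[:,1],[.5,99.5]))
    return b,t
if __name__=='__main__':
    b,t=chk(sys.argv[1])
    p,s=pickle.load(open(sys.argv[1],'rb'));
    c=tobed(s['tcp_pos']);k=b[(abs(b[:,2]-(c[2]+2))<4)&(abs(b[:,1]-c[1])<35)&(b[:,0]<c[0]+40)]
    print('tcp',c,'block top pts',len(k),np.percentile(k,[1,50,99],axis=0))
E
python3 chk.py w2.pkl
```

```text
bed plane slope,off [ 0.00058044 -0.00051199 -0.00279531] 19599
rail x -80 [-63.97074047 -50.37343061]
rail x -65 [-63.94084438 -50.28413944]
rail x -50 [-64.0845162 -50.249962 ]
rail x -35 [-64.05564496 -50.31518381]
rail x -20 [-63.9339887  -50.24082226]
rail x -5 [-63.99457455 -54.22616005]
rail x 10 [-64.13221489 -58.67723161]
rail x 25 [-64.00170553 -58.78614835]
stop y -35 [-71.80677618 -56.61646961]
stop y -20 [-71.82044825 -56.64585917]
stop y -5 [-71.83446143 -56.67386598]
stop y 10 [-71.87104943 -56.68651422]
stop y 25 [-71.89155523 -56.69198112]
stop y 40 [-71.91608309 -56.71947518]
stop y 55 [-71.92429846 -56.69118606]
stop y range [-39.68368921  56.96640657]
tcp [  3.61216763  -7.05759261 125.84313914] block top pts 14715 [[-37.57712351 -36.37024192 125.04359734]
 [-12.71772799  -7.9435994  127.33301528]
 [ 33.145574    21.03019769 130.195799  ]]
```

Call:
drive_tool:
  rows:
    - [40,2.7,2.1,-15,0,-0.0093,-0.0034]
    - [40,2.7,2.1,-19,0,0,0]
    - [40,2.7,2.1,-19,0,0,0]
    - [40,2.7,2.1,-15,0,0,0]
    - [40,0,0,-8,0,0,0]

```text
time_s: 6.37
tcp_pos: [0.4981, 0.0601, 0.1147]
ee_rot: [[-0.961, -0.077, 0.266], [-0.019, 0.977, 0.214], [-0.276, 0.201, -0.94]]
wrist_force: [-0.2, 0.4, -3.7]
gripper_width: 0.643
gripper_force: 30.0
```

Call:
drive_tool:
  rows:
    - [40,0,0,0,0,0,0]
    - [40,0,0,0,0,0,0]

```text
time_s: 6.53
tcp_pos: [0.4991, 0.0606, 0.1171]
ee_rot: [[-0.96, -0.078, 0.269], [-0.019, 0.976, 0.215], [-0.28, 0.201, -0.939]]
wrist_force: [-1.0, 1.0, -3.8]
gripper_width: 0.644
gripper_force: 30.0
```

```bash
python3 goto.py -6.7 -15 38
```

```text
tcp bed [ -4.2 -15.7  51.4] shift [  1.1   3.5 -13.2] rotvec [-0.001   0.0048  0.0031] ang 0.005751447317911699 F bed [-2.   0.3 -3.5] w 55.99947044123142 t 6.5333
```

Call:
drive_tool:
  rows:
    - [40,0.5,1.5,-6,0,0.003,0.003]
    - [40,0.5,1.2,-4,0,0,0]
    - [40,0.1,0.8,-3,0,0,0]
    - [40,0,0,0,0,0,0]
    - [40,0,0,0,0,0,0]

```text
time_s: 6.95
tcp_pos: [0.5002, 0.0651, 0.1046]
ee_rot: [[-0.96, -0.082, 0.267], [-0.023, 0.976, 0.217], [-0.278, 0.202, -0.939]]
wrist_force: [0.2, 0.1, -3.2]
gripper_width: 0.642
gripper_force: 30.0
```

```bash
python3 goto.py -6.7 -15 34.5
```

```text
tcp bed [ -6.4 -13.9  38.4] shift [ 0.8 -0.2 -4. ] rotvec [-0.0018  0.0032 -0.0012] ang 0.003808383740671205 F bed [-0.7 -0.6 -3.1] w 55.86618809246824 t 6.95
```

Call:
drive_tool:
  rows:
    - [40,0.3,0.2,-0.9,0,0,0]
    - [40,0.3,0.2,-0.9,0,0,0]
    - [40,0,0,0,0,0,0]
    - [40,0,0,0,0,0,0]

```text
time_s: 7.28
tcp_pos: [0.5009, 0.0654, 0.1028]
ee_rot: [[-0.96, -0.082, 0.267], [-0.023, 0.976, 0.217], [-0.278, 0.202, -0.939]]
wrist_force: [0.6, -1.0, -4.4]
gripper_width: 0.64
gripper_force: 30.0
```

```bash
python3 goto.py -6.7 -15 34.5
```

```text
tcp bed [ -6.2 -14.   36.5] shift [ 0.2 -0.5 -2.2] rotvec [-0.0018  0.0032 -0.0009] ang 0.0038315670293301365 F bed [-0.6 -1.9 -4. ] w 55.683290353794945 t 7.2833
```

Call:
drive_tool:
  rows:
    - [40,0.2,0.1,-0.7,0,0,0]
    - [40,0.0,0,0,0,0,0]
    - [40,0,0,0,0,0,0]

```text
time_s: 7.53
tcp_pos: [0.5011, 0.0655, 0.102]
ee_rot: [[-0.96, -0.082, 0.267], [-0.023, 0.976, 0.217], [-0.278, 0.202, -0.939]]
wrist_force: [-0.0, -0.1, -3.6]
gripper_width: 0.642
gripper_force: 30.0
```

Call:
drive_tool:
  rows:
    - [40,0.2,0.1,-0.7,0,0,0]
    - [40,0.0,0,0,0,0,0]
    - [40,0,0,0,0,0,0]

```text
time_s: 7.78
tcp_pos: [0.5013, 0.0656, 0.1013]
ee_rot: [[-0.96, -0.082, 0.267], [-0.023, 0.976, 0.217], [-0.278, 0.202, -0.939]]
wrist_force: [0.2, -0.2, -3.7]
gripper_width: 0.643
gripper_force: 30.0
```

Call:
drive_tool:
  rows:
    - [40,0.2,0.1,-0.5,0,0,0]
    - [40,0.0,0,0,0,0,0]
    - [40,0,0,0,0,0,0]

```text
time_s: 8.03
tcp_pos: [0.5014, 0.0656, 0.1011]
ee_rot: [[-0.96, -0.082, 0.267], [-0.023, 0.976, 0.217], [-0.278, 0.202, -0.939]]
wrist_force: [-2.1, -0.5, 0.5]
gripper_width: 0.638
gripper_force: 30.0
```

```bash
python3 goto.py -6.7 -15 34.5
```

```text
tcp bed [ -6.2 -14.2  34.7] shift [-0.4 -0.8 -0.5] rotvec [-0.0019  0.0033 -0.001 ] ang 0.003936502977016244 F bed [-1.8 -0.2  1.2] w 55.50162477119003 t 8.0333
```

Call:
drive_tool:
  rows:
    - [100,0,0,0,0,0,0]
    - [100,0,0,0,0,0,0]
    - [100,0,0,0,0,0,0]
    - [100,0,0,0,0,0,0]
    - [100,0,0,0,0,0,0]

```text
time_s: 8.45
tcp_pos: [0.5019, 0.0659, 0.1011]
ee_rot: [[-0.96, -0.082, 0.268], [-0.023, 0.976, 0.217], [-0.279, 0.202, -0.939]]
wrist_force: [0.2, 0.7, -0.3]
gripper_width: 0.93
gripper_force: 0.0
```

Call:
drive_tool:
  rows:
    - [100,-0.8,-0.6,3,0,0,0]
    - [100,0,0,0,0,0,0]
    - [100,0,0,0,0,0,0]

```text
time_s: 8.7
tcp_pos: [0.5008, 0.0651, 0.1042]
ee_rot: [[-0.96, -0.082, 0.267], [-0.023, 0.976, 0.217], [-0.279, 0.202, -0.939]]
wrist_force: [-0.2, 0.0, 0.4]
gripper_width: 0.996
gripper_force: 0.0
```

```bash
cat > pose.py <<'E'
from goto import *
go([0,0,0])
s=sense();p=capture("wrist");pickle.dump((p,s),open('w3.pkl','wb'));cv2.imwrite('pics/w3.png',p['frame'][...,::-1])
b=tobed(cloud(p,s).reshape(-1,3));b=b[~np.isnan(b[:,0])]
k=b[(abs(b[:,2]-36)<2)&(b[:,0]>-70)&(b[:,0]<40)&(b[:,1]>-60)&(b[:,1]<30)]
A=np.c_[k[:,:2],np.ones(len(k))];f=np.linalg.lstsq(A,k[:,2],rcond=None)[0]
print('top pts',len(k),'plane',f,'pct',np.percentile(k,[.5,99.5],axis=0).round(1).tolist())
for y in range(-46,16,8):
    m=k[abs(k[:,1]-y)<4]
    if len(m)>30: print('y',y,'minx',np.percentile(m[:,0],1).round(2))
for x in range(-54,20,8):
    m=k[abs(k[:,0]-x)<4]
    if len(m)>30: print('x',x,'y',np.percentile(m[:,1],[1,99]).round(2))
E
python3 pose.py
```

```text
tcp bed [ -6.  -14.   37.8] shift [ 14.6  22.  -31.1] rotvec [-0.002   0.0038 -0.0009] ang 0.0044260544423059284 F bed [-0.1  0.1  0.5] w 86.61800706083025 t 8.7
top pts 15826 plane [ 3.59116107e-03 -9.17126328e-06  3.61742582e+01] pct [[-56.0, -58.2, 34.3], [3.3, 28.0, 37.8]]
y -46 minx -55.72
y -38 minx -55.77
y -30 minx -55.8
y -22 minx -55.77
y -14 minx -55.83
y -6 minx -55.82
y 2 minx -55.81
x -54 y [-49.24   5.01]
x -46 y [-49.19   5.12]
x -38 y [-49.12   5.13]
x -30 y [-49.21   5.14]
x -22 y [-49.2    5.19]
x -14 y [-58.53  28.32]
x -6 y [-58.36  28.06]
x 2 y [-58.28  28.22]
```

The block slid home: its left edge is at about x -56.2 against the stop, its y runs -50 to 6, and its top is flat at 36 mm. Retreating along the bed normal to confirm from higher up.

Call:
drive_tool:
  rows:
    - [100,-2,-1.6,7,0,0,0]
    - [100,-5.5,-4.5,19.5,0,0,0]
    - [100,-5.5,-4.5,19.5,0,0,0]
    - [100,-5.5,-4.5,19.5,0,0,0]
    - [100,-5.5,-4.5,19.5,0,0,0]

```text
time_s: 9.17
tcp_pos: [0.4761, 0.0451, 0.1901]
ee_rot: [[-0.96, -0.082, 0.267], [-0.023, 0.976, 0.217], [-0.278, 0.202, -0.939]]
wrist_force: [-0.1, 0.1, 0.1]
gripper_width: 1.001
gripper_force: 0.0
```

Call:
drive_tool:
  rows:
    - [60,-5.5,-4.5,19.5,0,0,0]
    - [60,0,0,0,0,0,0]
    - [60,0,0,0,0,0,0]

```text
time_s: 9.42
tcp_pos: [0.4713, 0.0409, 0.21]
ee_rot: [[-0.959, -0.082, 0.27], [-0.022, 0.976, 0.218], [-0.281, 0.203, -0.938]]
wrist_force: [-1.6, 0.0, -0.1]
gripper_width: 0.848
gripper_force: 0.0
```

```bash
python3 pose.py; python3 chk.py w3.pkl | grep -v block
python3 - <<'E'
from goto import *
p,s=pickle.load(open('w3.pkl','rb'));b=tobed(cloud(p,s).reshape(-1,3));b=b[~np.isnan(b[:,0])]
k=b[(b[:,2]>30)&(b[:,2]<58)&(b[:,0]>60)&(b[:,0]<115)&(b[:,1]>15)];print('knob',len(k),np.percentile(k,[1,50,99],axis=0).round(1).tolist() if len(k) else '')
for m in masks_of('wedge_knob',p)[:2]: print(m['p'],m['xy'],m['region'].sum())
E
```

```text
tcp bed [ -5.8 -14.  150.3] shift [  44.1   46.2 -136.9] rotvec [-0.003   0.0064 -0.0006] ang 0.007138630467840839 F bed [-1.5  0.1  0.4] w 73.81190685534345 t 9.4167
top pts 6742 plane [8.39591212e-04 3.07811753e-04 3.61048973e+01] pct [[-55.8, -49.7, 34.4], [14.9, 5.4, 37.8]]
y -46 minx -55.36
y -38 minx -55.62
y -30 minx -55.36
y -22 minx -55.25
y -14 minx -55.25
y -6 minx -55.36
y 2 minx -55.63
x -54 y [-49.31   4.86]
x -46 y [-49.51   5.02]
x -38 y [-49.8    5.26]
x -30 y [-49.44   5.4 ]
x -22 y [-49.66   4.97]
x -14 y [-49.37   5.07]
x -6 y [-49.63   5.27]
x 2 y [-49.31   5.45]
x 10 y [-49.47   4.93]
x 18 y [-49.     4.98]
bed plane slope,off [ 0.00028612 -0.00140965  0.07266781] 20358
rail x -80 [-63.95300191 -50.51115948]
rail x -65 [-64.04632468 -50.26194478]
rail x -50 [-63.90760923 -47.01368464]
rail x -35 [-63.82643769 -53.58322666]
rail x -20 [-64.09774945 -53.36268327]
rail x -5 [-64.00504352 -53.35597956]
rail x 10 [-64.15868486 -53.32282219]
rail x 25 [-64.09136935 -51.34478772]
stop y -35 [-71.71906119 -55.88463484]
stop y -20 [-71.74774945 -55.93502944]
stop y -5 [-
[... 448 characters left out ...]
],axis=0))
                                         ~~~~~~~~~~~~~^^^^^^^^^^^^^^^^^^^^
    return _quantile_unchecked(
        a, q, axis, out, overwrite_input, method, keepdims, weights)
    return _ureduce(a,
                    func=_quantile_ureduce_func,
    ...<5 lines>...
                    overwrite_input=overwrite_input,
                    method=method)
    r = func(a, **kwargs)
    result = _quantile(arr,
                       quantiles=q,
    ...<2 lines>...
                       out=out,
                       weights=wgt)
    slices_having_nans = np.isnan(arr[-1, ...])
                                  ~~~^^^^^^^^^
IndexError: index -1 is out of bounds for axis 0 with size 0
```

View pics/w3.png

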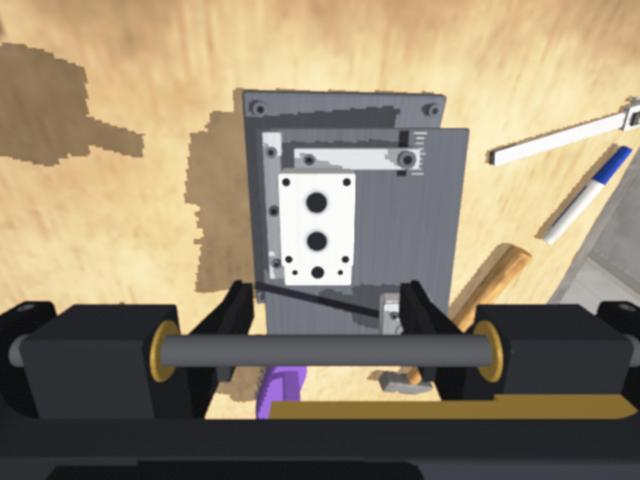

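The picture shows the block seated at (317,228) against the rail at (272,205) and the stop at (355,158), parallel to both. A gap of up to 0.5 mm at the stop can't be ruled out, so I'll give a light nudge with closed fingers on the step riser.

```bash
python3 goto.py 32 -22 60
```

```text
tcp bed [ -6.9 -14.4 148.6] shift [ 61.4  12.5 -74.1] rotvec [-0.0018  0.0023 -0.0006] ang 0.0030400577161620833 F bed [-0.  -0.5  0.4] w 66.82499894110634 t 9.5167
```

Call:
drive_tool:
  rows:
    - [0,15,3,0,0,0,0]
    - [0,16,3,0,0,0,0]
    - [0,15,3,0,0,0,0]
    - [0,15,3.5,-20,0,0,0]
    - [0,0,0,-20,0,0,0]

```text
time_s: 9.93
tcp_pos: [0.5352, 0.0543, 0.1677]
ee_rot: [[-0.96, -0.083, 0.269], [-0.024, 0.976, 0.217], [-0.281, 0.202, -0.938]]
wrist_force: [-0.7, 0.3, -0.9]
gripper_width: 0.383
gripper_force: 0.0
```

Call:
drive_tool:
  rows:
    - [0,0,0,-20,0,0,0]
    - [0,0,0,-14,0,0,0]
    - [0,0,0,0,0,0,0]
    - [0,0,0,0,0,0,0]

```text
time_s: 10.27
tcp_pos: [0.5317, 0.0533, 0.1327]
ee_rot: [[-0.961, -0.081, 0.263], [-0.024, 0.976, 0.216], [-0.275, 0.201, -0.94]]
wrist_force: [1.2, 0.6, 0.3]
gripper_width: 0.082
gripper_force: 0.0
```

```bash
python3 goto.py 32 -22 45
```

```text
tcp bed [ 31.3 -22.3  59.1] shift [  4.4   3.3 -13. ] rotvec [-0.0004 -0.0004 -0.0011] ang 0.0011956995513140761 F bed [ 1.2  0.6 -0.2] w 7.127974293509642 t 10.2667
```

Call:
drive_tool:
  rows:
    - [0,2.2,1.6,-6.5,0,0,0]
    - [0,2.2,1.6,-6.5,0,0,0]
    - [0,0,0,0,0,0,0]
    - [0,-2.9,0,-0.8,0,0,0]
    - [0,0,0,0,0,0,0]

```text
time_s: 10.68
tcp_pos: [0.5332, 0.0567, 0.1206]
ee_rot: [[-0.96, -0.082, 0.266], [-0.023, 0.976, 0.217], [-0.278, 0.202, -0.939]]
wrist_force: [-0.1, 0.8, -0.8]
gripper_width: 0.008
gripper_force: 0.0
```

Call:
drive_tool:
  rows:
    - [0,-1,0,-0.3,0,0,0]
    - [0,0,0,0,0,0,0]
    - [0,0,0,0,0,0,0]

```text
time_s: 10.93
tcp_pos: [0.5327, 0.0567, 0.1206]
ee_rot: [[-0.96, -0.082, 0.267], [-0.023, 0.976, 0.217], [-0.279, 0.202, -0.939]]
wrist_force: [1.0, -0.3, -0.9]
gripper_width: 0.008
gripper_force: 0.0
```

```bash
python3 goto.py 25.5 -22 45
```

```text
tcp bed [ 29.  -21.5  46.7] shift [-2.9 -0.2 -2.7] rotvec [-0.002   0.0038 -0.0009] ang 0.004381171131298273 F bed [ 0.7 -0.5 -1.1] w 0.6945779417183945 t 10.9333
```

Call:
drive_tool:
  rows:
    - [0,-1,0,-0.3,0,0,0]
    - [0,0,0,0,0,0,0]
    - [0,0,0,0,0,0,0]

```text
time_s: 11.18
tcp_pos: [0.5316, 0.0567, 0.12]
ee_rot: [[-0.96, -0.082, 0.267], [-0.023, 0.976, 0.217], [-0.278, 0.202, -0.939]]
wrist_force: [0.1, -0.5, 0.5]
gripper_width: 0.003
gripper_force: 0.0
```

Call:
drive_tool:
  rows:
    - [0,-0.7,0,-0.2,0,0,0]
    - [0,0,0,0,0,0,0]
    - [0,0,0,0,0,0,0]

```text
time_s: 11.43
tcp_pos: [0.5309, 0.0567, 0.1197]
ee_rot: [[-0.96, -0.082, 0.267], [-0.023, 0.976, 0.217], [-0.278, 0.202, -0.939]]
wrist_force: [0.2, 0.3, -0.2]
gripper_width: 0.006
gripper_force: 0.0
```

Call:
drive_tool:
  rows:
    - [0,-0.5,0,-0.1,0,0,0]
    - [0,0,0,0,0,0,0]
    - [0,0,0,0,0,0,0]

```text
time_s: 11.68
tcp_pos: [0.5304, 0.0567, 0.1196]
ee_rot: [[-0.96, -0.082, 0.267], [-0.023, 0.976, 0.217], [-0.278, 0.202, -0.939]]
wrist_force: [0.0, 0.6, 0.4]
gripper_width: -0.001
gripper_force: 0.0
```

```bash
python3 goto.py 25.5 -22 45
```

```text
tcp bed [ 26.6 -21.5  46.4] shift [-0.6 -0.2 -1.7] rotvec [-0.0018  0.0031 -0.0009] ang 0.00368204126795743 F bed [0.1 0.7 0.2] w -0.0759017524980619 t 11.6833
```

Call:
drive_tool:
  rows:
    - [0,-0.7,0,-0.2,0,0,0]
    - [0,0,0,0,0,0,0]
    - [0,0,0,0,0,0,0]

```text
time_s: 11.93
tcp_pos: [0.53, 0.0567, 0.1196]
ee_rot: [[-0.96, -0.082, 0.267], [-0.023, 0.976, 0.217], [-0.279, 0.202, -0.939]]
wrist_force: [1.5, -0.1, 0.3]
gripper_width: 0.006
gripper_force: 0.3
```

Call:
drive_tool:
  rows:
    - [0,-0.4,0,-0.1,0,0,0]
    - [0,0,0,0,0,0,0]
    - [0,0,0,0,0,0,0]

```text
time_s: 12.18
tcp_pos: [0.5299, 0.0567, 0.1196]
ee_rot: [[-0.96, -0.082, 0.268], [-0.023, 0.976, 0.217], [-0.279, 0.202, -0.939]]
wrist_force: [1.3, -0.1, -0.7]
gripper_width: 0.01
gripper_force: 0.9
```

Call:
drive_tool:
  rows:
    - [0,-0.4,0,-0.1,0,0,0]
    - [0,0,0,0,0,0,0]
    - [0,0,0,0,0,0,0]

```text
time_s: 12.43
tcp_pos: [0.5298, 0.0567, 0.1197]
ee_rot: [[-0.96, -0.082, 0.269], [-0.023, 0.976, 0.217], [-0.28, 0.202, -0.938]]
wrist_force: [3.6, -0.3, -0.0]
gripper_width: 0.001
gripper_force: 1.6
```

```bash
python3 goto.py 25.5 -22 45
```

```text
tcp bed [ 26.  -21.4  46.6] shift [ 0.  -0.2 -1.8] rotvec [-0.0019  0.0051 -0.0009] ang 0.005573954472318674 F bed [ 3.5 -0.6 -0.9] w 0.1289859164593181 t 12.4333
```

Nudge result: solid contact at 3.5 N with no creep, so the block is fully home. Backing off, lifting and going above the knob.

Call:
drive_tool:
  rows:
    - [0,5,0.1,1.4,0,0,0]
    - [0,-2,-1.6,7,0,0,0]
    - [0,-5,-4.2,18,0,0,0]
    - [0,-5,-4.2,18,0,0,0]
    - [36,-5,-4.2,18,0,0,0]

```text
time_s: 12.85
tcp_pos: [0.5156, 0.0422, 0.1819]
ee_rot: [[-0.961, -0.081, 0.264], [-0.023, 0.976, 0.216], [-0.275, 0.202, -0.94]]
wrist_force: [0.3, 0.9, -0.6]
gripper_width: 0.031
gripper_force: 0.0
```

Call:
drive_tool:
  rows:
    - [36,0,0,10,0,0,0]
    - [36,0,0,0,0,0,0]
    - [36,0,0,0,0,0,0]

```text
time_s: 13.1
tcp_pos: [0.5167, 0.0427, 0.1918]
ee_rot: [[-0.96, -0.082, 0.267], [-0.023, 0.976, 0.217], [-0.278, 0.203, -0.939]]
wrist_force: [0.3, 0.6, -0.5]
gripper_width: 0.223
gripper_force: 0.0
```

```bash
python3 goto.py 85 57 95; python3 pose.py | tail -19
```

```text
tcp bed [ 32.9 -19.6 120.9] shift [50.7 81.5  5.3] rotvec [-0.0024  0.0033 -0.0008] ang 0.004157044607717415 F bed [ 0.2  0.5 -0.7] w 19.43414519357095 t 13.1
tcp bed [ 32.9 -19.6 120.9] shift [  -1.3   44.4 -118.8] rotvec [-0.0024  0.0033 -0.0008] ang 0.004157044607717415 F bed [ 0.2  0.5 -0.7] w 19.43414519357095 t 13.1
top pts 9721 plane [ 5.19480732e-04 -2.13453173e-04  3.61293016e+01] pct [[-55.7, -49.7, 34.3], [15.3, 5.4, 37.9]]
y -46 minx -55.08
y -38 minx -55.08
y -30 minx -55.1
y -22 minx -55.11
y -14 minx -55.11
y -6 minx -55.12
y 2 minx -55.13
x -54 y [-49.11   4.88]
x -46 y [-49.4    5.07]
x -38 y [-49.46   5.14]
x -30 y [-49.38   4.95]
x -22 y [-49.32   5.08]
x -14 y [-49.6    5.35]
x -6 y [-49.44   5.05]
x 2 y [-49.66   5.35]
x 10 y [-49.3    5.06]
x 18 y [-49.2    4.73]
```

Call:
drive_tool:
  rows:
    - [36,12.7,20.4,5,0,0,0]
    - [36,12.7,20.4,3,0,0,0]
    - [36,12.7,20.4,0,0,0,0]
    - [36,12.6,20.3,-3,0,0,0]
    - [36,0,0,0,0,0,0]

```text
time_s: 13.57
tcp_pos: [0.5689, 0.1268, 0.1943]
ee_rot: [[-0.961, -0.084, 0.264], [-0.026, 0.976, 0.217], [-0.276, 0.201, -0.94]]
wrist_force: [0.1, -0.5, -0.8]
gripper_width: 0.36
gripper_force: 0.0
```

Call:
drive_tool:
  rows:
    - [36,0,0,0,0,0,0]
    - [36,0,0,0,0,0,0]

```text
time_s: 13.73
tcp_pos: [0.5668, 0.1239, 0.1949]
ee_rot: [[-0.961, -0.082, 0.264], [-0.024, 0.976, 0.216], [-0.275, 0.201, -0.94]]
wrist_force: [0.7, -0.6, 0.2]
gripper_width: 0.363
gripper_force: 0.0
```

Run:
```python
from goto import *
go([85,57,48])
s=sense();p=capture("wrist");cv2.imwrite('pics/w5.png',p['frame'][...,::-1])
W=cloud(p,s);b=tobed(W.reshape(-1,3));b=b[~np.isnan(b[:,0])]
c=tobed(s['tcp_pos'])
for z in [(50,58),(28,50)]:
    k=b[(b[:,2]>z[0])&(b[:,2]<z[1])&(abs(b[:,0]-85)<25)&(abs(b[:,1]-55)<25)];print(z,len(k),np.percentile(k,[1,50,99],axis=0).round(1).tolist() if len(k) else '')
```

```text
tcp bed [83.8 56.3 93.1] shift [ 13.   10.4 -41.9] rotvec [-0.0006 -0.0002 -0.0011] ang 0.0013076023089925101 F bed [ 0.8 -0.6  0.2] w 31.540225951608907 t 13.7333
(50, 58) 712 [[76.6, 49.2, 50.4], [83.2, 57.2, 54.9], [91.7, 65.1, 56.5]]
(28, 50) 345 [[76.2, 48.4, 29.7], [77.3, 56.7, 40.5], [84.5, 65.8, 49.6]]
```

View pics/w5.png

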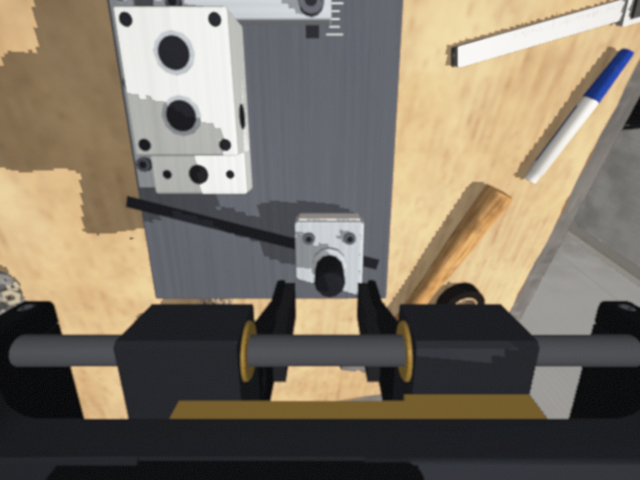

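The knob sits at (328,272), squarely between the fingers; it measures bed (85, 57). The block is still home at (180,100). Descending around the knob.

Call:
drive_tool:
  rows:
    - [36,4,3.2,-13,0,0,0]
    - [36,4,3.2,-13,0,0,0]
    - [36,3,2.5,-10,0,0,0]
    - [36,2,1.5,-6,0,0,0]
    - [36,0,0,0,0,0,0]

```text
time_s: 14.2
tcp_pos: [0.58, 0.134, 0.1529]
ee_rot: [[-0.961, -0.081, 0.264], [-0.023, 0.976, 0.216], [-0.275, 0.201, -0.94]]
wrist_force: [0.1, 0.3, -0.7]
gripper_width: 0.362
gripper_force: 0.0
```

```bash
python3 goto.py 85 51 48
```

```text
tcp bed [85.1 56.6 48. ] shift [ 0.3 -5.5 -1.1] rotvec [-0.0006  0.0002 -0.0003] ang 0.0007347115662856709 F bed [-0.1  0.1 -0.8] w 31.49806401235815 t 14.2
```

Call:
drive_tool:
  rows:
    - [36,-0.34,-1.9,-0.53,0,0,0]
    - [36,-0.34,-1.9,-0.53,0,0,0]
    - [36,-0.34,-1.9,-0.53,0,0,0]
    - [36,-0.34,-1.9,-0.53,0,0,0]
    - [36,-0.34,-1.9,-0.53,0,0,0]

```text
time_s: 14.62
tcp_pos: [0.5792, 0.1251, 0.1528]
ee_rot: [[-0.96, -0.082, 0.268], [-0.023, 0.976, 0.218], [-0.28, 0.203, -0.938]]
wrist_force: [-1.2, 2.2, -0.0]
gripper_width: 0.361
gripper_force: 0.8
```

Call:
drive_tool:
  rows:
    - [36,-0.51,-2.85,-0.8,0,0,0]
    - [36,-0.51,-2.85,-0.8,0,0,0]
    - [36,-0.51,-2.85,-0.8,0,0,0]
    - [36,-0.51,-2.85,-0.8,0,0,0]
    - [36,-0.51,-2.85,-0.8,0,0,0]

```text
time_s: 15.03
tcp_pos: [0.5766, 0.1105, 0.1481]
ee_rot: [[-0.96, -0.082, 0.267], [-0.023, 0.976, 0.217], [-0.279, 0.202, -0.939]]
wrist_force: [-0.2, 2.1, 1.3]
gripper_width: 0.363
gripper_force: 0.8
```

```bash
python3 goto.py 70 10 48
```

```text
tcp bed [80.  33.  49.4] shift [ -7.4 -22.4  -8.7] rotvec [-0.002   0.0038 -0.001 ] ang 0.004362701215441089 F bed [0.3 2.3 0.8] w 31.53889225187021 t 15.0333
```

Call:
drive_tool:
  rows:
    - [36,-0.6,-3.32,-0.95,0,0,0]
    - [36,-0.6,-3.32,-0.95,0,0,0]
    - [36,-0.6,-3.32,-0.95,0,0,0]
    - [36,-0.6,-3.32,-0.95,0,0,0]
    - [36,-0.6,-3.32,-0.95,0,0,0]

```text
time_s: 15.45
tcp_pos: [0.5735, 0.0938, 0.1432]
ee_rot: [[-0.96, -0.082, 0.267], [-0.023, 0.976, 0.217], [-0.278, 0.202, -0.939]]
wrist_force: [0.5, 1.6, 2.0]
gripper_width: 0.364
gripper_force: 0.8
```

Call:
drive_tool:
  rows:
    - [36,-0.6,-3.32,-0.95,0,0,0]
    - [36,-0.6,-3.32,-0.95,0,0,0]
    - [36,-0.6,-3.32,-0.95,0,0,0]
    - [36,-0.51,-2.85,-0.8,0,0,0]
    - [36,-0.34,-1.9,-0.53,0,0,0]

```text
time_s: 15.87
tcp_pos: [0.5706, 0.079, 0.1389]
ee_rot: [[-0.96, -0.082, 0.266], [-0.023, 0.976, 0.217], [-0.278, 0.202, -0.939]]
wrist_force: [0.1, 0.9, 0.5]
gripper_width: 0.356
gripper_force: 0.7
```

```bash
python3 goto.py 67 -9 48
```

```text
tcp bed [71.   0.9 49.1] shift [-2.8 -9.5 -4.1] rotvec [-0.0017  0.0028 -0.0007] ang 0.0033830039186463897 F bed [0.3 0.9 0.3] w 30.9840196128379 t 15.8667
```

Call:
drive_tool:
  rows:
    - [36,-0.26,-1.42,-0.4,0,0,0]
    - [36,-0.26,-1.42,-0.4,0,0,0]
    - [36,-0.17,-0.95,-0.27,0,0,0]
    - [36,-0.17,-0.95,-0.27,0,0,0]
    - [36,-0.17,-0.95,-0.27,0,0,0]

```text
time_s: 16.28
tcp_pos: [0.5697, 0.0737, 0.1373]
ee_rot: [[-0.96, -0.082, 0.266], [-0.023, 0.976, 0.217], [-0.278, 0.202, -0.939]]
wrist_force: [0.5, 2.4, 0.1]
gripper_width: 0.356
gripper_force: 0.7
```

Call:
drive_tool:
  rows:
    - [36,-0.17,-0.95,-0.27,0,0,0]
    - [36,0,0,0,0,0,0]

```text
time_s: 16.45
tcp_pos: [0.5694, 0.0726, 0.1371]
ee_rot: [[-0.96, -0.082, 0.266], [-0.023, 0.976, 0.217], [-0.278, 0.202, -0.939]]
wrist_force: [0.2, 0.5, 0.2]
gripper_width: 0.36
gripper_force: 0.4
```

Call:
drive_tool:
  rows:
    - [36,-0.17,-0.95,-0.27,0,0,0]
    - [36,0,0,0,0,0,0]

```text
time_s: 16.62
tcp_pos: [0.5693, 0.0717, 0.1368]
ee_rot: [[-0.96, -0.082, 0.266], [-0.023, 0.976, 0.217], [-0.278, 0.202, -0.939]]
wrist_force: [0.4, 1.2, 1.4]
gripper_width: 0.354
gripper_force: 0.5
```

```bash
python3 goto.py 67 -9 48
```

```text
tcp bed [68.9 -6.5 49.1] shift [-1.4 -2.2 -2. ] rotvec [-0.0017  0.0028 -0.0009] ang 0.003433394483546292 F bed [0.8 1.4 1. ] w 30.83902811831967 t 16.6167
```

Call:
drive_tool:
  rows:
    - [36,-0.17,-0.95,-0.27,0,0,0]
    - [36,-0.17,-0.95,-0.27,0,0,0]

```text
time_s: 16.78
tcp_pos: [0.569, 0.07, 0.1363]
ee_rot: [[-0.96, -0.082, 0.266], [-0.023, 0.976, 0.217], [-0.278, 0.202, -0.939]]
wrist_force: [1.2, 0.5, 0.7]
gripper_width: 0.359
gripper_force: 0.7
```

Call:
drive_tool:
  rows:
    - [36,-0.17,-0.95,-0.27,0,0,0]
    - [36,0,0,0,0,0,0]

```text
time_s: 16.95
tcp_pos: [0.5687, 0.0689, 0.136]
ee_rot: [[-0.96, -0.082, 0.266], [-0.023, 0.976, 0.217], [-0.278, 0.202, -0.939]]
wrist_force: [0.5, 1.0, 0.9]
gripper_width: 0.361
gripper_force: 0.6
```

Call:
drive_tool:
  rows:
    - [36,-0.1,-0.7,-0.2,0,0,0]
    - [36,0,0,0,0,0,0]

```text
time_s: 17.12
tcp_pos: [0.5688, 0.0686, 0.136]
ee_rot: [[-0.96, -0.082, 0.267], [-0.023, 0.976, 0.217], [-0.278, 0.203, -0.939]]
wrist_force: [-0.3, 3.9, -0.2]
gripper_width: 0.358
gripper_force: 1.8
```

```bash
python3 goto.py 67 -9 48
```

```text
tcp bed [68.2 -9.7 49. ] shift [-0.9  0.9 -1.2] rotvec [-0.0024  0.0032 -0.0009] ang 0.004071618487113846 F bed [-0.2  3.8 -1. ] w 31.15893314296688 t 17.1167
```

Bite begins exactly where predicted. Small steps now.

Call:
drive_tool:
  rows:
    - [36,-0.07,-0.4,-0.11,0,0,0]
    - [36,0,0,0,0,0,0]

```text
time_s: 17.28
tcp_pos: [0.5688, 0.0685, 0.1359]
ee_rot: [[-0.96, -0.082, 0.267], [-0.023, 0.976, 0.218], [-0.278, 0.203, -0.939]]
wrist_force: [-0.9, 4.2, 1.2]
gripper_width: 0.361
gripper_force: 2.6
```

Call:
drive_tool:
  rows:
    - [36,0,0,0,0,0,0]

```text
time_s: 17.37
tcp_pos: [0.5688, 0.0685, 0.1359]
ee_rot: [[-0.96, -0.082, 0.267], [-0.023, 0.976, 0.218], [-0.278, 0.203, -0.939]]
wrist_force: [0.4, 5.5, 0.8]
gripper_width: 0.359
gripper_force: 2.5
```

Call:
drive_tool:
  rows:
    - [36,0,0,0,0,0,0]

```text
time_s: 17.45
tcp_pos: [0.5688, 0.0685, 0.1359]
ee_rot: [[-0.96, -0.082, 0.267], [-0.023, 0.976, 0.218], [-0.278, 0.203, -0.939]]
wrist_force: [-0.9, 5.2, 1.8]
gripper_width: 0.362
gripper_force: 2.5
```

Call:
drive_tool:
  rows:
    - [36,-0.06,-0.35,-0.1,0,0,0]
    - [36,0,0,0,0,0,0]
    - [36,0,0,0,0,0,0]

```text
time_s: 17.7
tcp_pos: [0.5688, 0.0684, 0.1359]
ee_rot: [[-0.96, -0.082, 0.267], [-0.023, 0.976, 0.218], [-0.278, 0.203, -0.939]]
wrist_force: [-1.0, 6.5, 1.7]
gripper_width: 0.359
gripper_force: 3.1
```

Call:
drive_tool:
  rows:
    - [36,0,0,0,0,0,0]

```text
time_s: 17.78
tcp_pos: [0.5688, 0.0684, 0.1359]
ee_rot: [[-0.96, -0.082, 0.267], [-0.023, 0.976, 0.218], [-0.278, 0.203, -0.939]]
wrist_force: [0.7, 6.0, 1.4]
gripper_width: 0.361
gripper_force: 3.1
```

Call:
drive_tool:
  rows:
    - [36,-0.04,-0.25,-0.07,0,0,0]
    - [36,0,0,0,0,0,0]
    - [36,0,0,0,0,0,0]

```text
time_s: 18.03
tcp_pos: [0.5688, 0.0684, 0.1359]
ee_rot: [[-0.96, -0.083, 0.267], [-0.023, 0.976, 0.218], [-0.279, 0.203, -0.939]]
wrist_force: [-1.1, 7.0, 0.5]
gripper_width: 0.363
gripper_force: 3.5
```

Call:
drive_tool:
  rows:
    - [36,0,0,0,0,0,0]

```text
time_s: 18.12
tcp_pos: [0.5688, 0.0684, 0.1359]
ee_rot: [[-0.96, -0.083, 0.267], [-0.023, 0.976, 0.218], [-0.279, 0.203, -0.939]]
wrist_force: [-0.2, 7.8, 1.9]
gripper_width: 0.365
gripper_force: 3.5
```

Call:
drive_tool:
  rows:
    - [36,0,0,0,0,0,0]

```text
time_s: 18.2
tcp_pos: [0.5688, 0.0684, 0.1359]
ee_rot: [[-0.96, -0.083, 0.267], [-0.023, 0.976, 0.218], [-0.279, 0.203, -0.939]]
wrist_force: [-0.7, 6.8, 0.9]
gripper_width: 0.361
gripper_force: 3.5
```

About 7.3 N, which is hand-tight. Backing off to the middle of the gap, then lifting clear.

Call:
drive_tool:
  rows:
    - [36,0.2,1.5,0.4,0,0,0]
    - [36,0.4,3,0.8,0,0,0]
    - [36,0.5,3,0.8,0,0,0]
    - [36,0,0,0,0,0,0]
    - [36,0,0,0,0,0,0]

```text
time_s: 18.62
tcp_pos: [0.5696, 0.0747, 0.1375]
ee_rot: [[-0.96, -0.082, 0.266], [-0.023, 0.976, 0.217], [-0.278, 0.202, -0.939]]
wrist_force: [0.4, 0.5, 0.7]
gripper_width: 0.359
gripper_force: 0.0
```

Call:
drive_tool:
  rows:
    - [36,-2.6,-2.2,9.4,0,0,0]
    - [36,-5.2,-4.3,18.8,0,0,0]
    - [36,-5.2,-4.3,18.8,0,0,0]
    - [36,-5.2,-4.3,18.8,0,0,0]
    - [36,-5.2,-4.3,18.8,0,0,0]

```text
time_s: 19.03
tcp_pos: [0.5458, 0.0547, 0.2237]
ee_rot: [[-0.96, -0.082, 0.267], [-0.023, 0.976, 0.217], [-0.278, 0.202, -0.939]]
wrist_force: [-0.6, 0.5, 0.3]
gripper_width: 0.356
gripper_force: 0.0
```

Call:
drive_tool:
  rows:
    - [36,-15,0,0,0,0,0]
    - [36,-15,0,0,0,0,0]
    - [36,0,0,0,0,0,0]
    - [36,0,0,0,0,0,0]

```text
time_s: 19.37
tcp_pos: [0.516, 0.0551, 0.2232]
ee_rot: [[-0.96, -0.082, 0.268], [-0.023, 0.976, 0.217], [-0.28, 0.202, -0.939]]
wrist_force: [1.0, 0.0, -0.0]
gripper_width: 0.361
gripper_force: 0.0
```

```bash
python3 pose.py
python3 - <<'E'
from goto import *
p,s=pickle.load(open('w3.pkl','rb'));b=tobed(cloud(p,s).reshape(-1,3));b=b[~np.isnan(b[:,0])]
k=b[(b[:,2]>50)&(b[:,2]<58)&(abs(b[:,0]-68)<20)&(abs(b[:,1]+3)<20)];print('knob',len(k),np.percentile(k,[1,50,99],axis=0).round(1).tolist())
k=b[(b[:,2]>17)&(b[:,2]<23)&(b[:,0]>15)&(b[:,0]<60)]
for y in range(-45,20,10):
    m=k[abs(k[:,1]-y)<4]; print(y,np.percentile(m[:,0],[1,99]).round(1) if len(m)>5 else '', np.sort(m[:,0])[np.argmax(np.diff(np.sort(m[:,0])))] if len(m)>5 else '')
E
```

```text
tcp bed [ 41.1  -1.2 148. ] shift [  -0.5   32.  -150.2] rotvec [-0.002   0.0047 -0.0011] ang 0.005183071385657043 F bed [ 0.9 -0.  -0.3] w 31.44358723031584 t 19.3667
top pts 8096 plane [ 4.50884965e-04 -5.90984347e-04  3.61174619e+01] pct [[-55.6, -49.7, 34.3], [15.4, 5.5, 37.9]]
y -46 minx -54.9
y -38 minx -55.09
y -30 minx -55.2
y -22 minx -55.25
y -14 minx -55.16
y -6 minx -54.99
y 2 minx -55.01
x -54 y [-49.36   5.3 ]
x -46 y [-49.54   5.55]
x -38 y [-49.33   4.99]
x -30 y [-49.25   5.05]
x -22 y [-49.61   5.11]
x -14 y [-49.17   5.19]
x -6 y [-49.49   5.29]
x 2 y [-49.36   5.37]
x 10 y [-49.28   5.48]
x 18 y [-49.1    4.81]
knob 426 [[60.1, -12.1, 50.4], [66.8, -4.0, 54.9], [75.7, 4.1, 56.7]]
-45 [19.8 39.6] 31.216431979797903
-35 [19.8 39.7] 24.825025079377948
-25 [19.8 59.4] 39.82710434516069
-15 [19.8 59.6] 39.69941036950938
-5 [19.8 58.4] 39.73377544456454
5 [19.9 59.8] 50.550577810698925
15 [40.1 59.8] 59.10895292242998
```

View pics/w3.png

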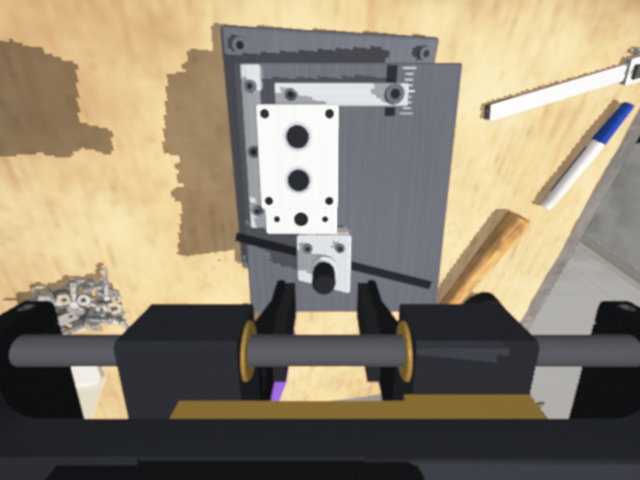

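The block is in the corner at (298,170), and the jaw at (323,262) bears on its step end at (300,232). The gripper is clear of everything, so I'm handing in.

```bash
python3 -c "
from station import finish_job
print(finish_job())"
```

```text
the job is handed in; nothing more can be done
None
```

The block sits flat and home against the rail and end stop, the wedge jaw bites its step end at about 7.3 N at the knob, the gripper is clear of everything, and the job was handed in at about 19.4 s with no verdict returned.

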